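# Load the socket carrier evenly and hang it up

## Robot

A 6-joint arm with a two-finger parallel gripper is mounted at the origin on the work surface. World frame = base frame: x ahead of the robot, y to its left, z up, the work surface at z = 0. Lengths are in m, angles in degrees, forces in N, time in s.
With the tool pointing down it reaches from about 0.35 to 0.85 m from the base axis. Payload 8.1 kg.
Tool frame: the origin (TCP) lies at the very end of the fingers, on their centre line; the grasp point (between the pads) lies 19 mm behind it; y points along the fingers, z is the direction in which the jaws open and shut, and the axes are right-handed (so a half turn about y gives the same grasp; the last joint's range is limited). The gripper opens to 85 mm and grips with 20 to 120 N. Pads are 22 mm wide; open, the fingers measure 114 mm over their backs; the gripper's body (76 mm by 85 mm) begins 54 mm behind the grasp point. The pads swing forward as they close: fully open they stand 13 mm farther back than shut.
Start: joints at [66.154, 7.471, 85.268, -0, 87.261, -4.893], TCP at [0.195, 0.567, 0.231] pointing down, gripper open.
Joint ranges: [-169.43, 169.43], [-51.17, 129.36], [1.28, 143.12], [-76.62, 256.62], [0, 156.53], [-152.29, 152.29]. Speed limits (degrees/s): [136.94, 136.94, 159.86, 180, 180, 180].

## Interface

Orientations are given as a 3x3 rotation matrix whose columns are the frame's x, y, z axes.
In Python, from plant import r, effector, solve_ik, imaging, current_clock, current_joint_pos, current_joint_velocities, current_tau, current_ee_pos, current_tool_rot, current_ft_force, current_torque, current_width gives the robot as it stands. Calls block until the motion is done:
- r.movep(position, orientation): joint-space move of the TCP to a pose.
- r.move_l(position, max_speed=0.15, rotation=None, stop_force=None): straight line of the TCP; rotation=None keeps the orientation; max_speed is the mean speed in m/s. With stop_force (N) it stops when the force on the tool has changed by that much, and returns True; else False.
- r.goto_joints(angles): joint-space move.
- effector.ungrasp() and effector.gripper_close(): open the fingers fully, or close them until they stop; the grip force is fixed at half the most.
- r.sleep(seconds).
- solve_ik(position, orientation): joint angles nearest the present ones, or None.
- imaging.camera(name): name is "side" or "top"; returns a dict with "color" (400x640x3 uint8, red, green, blue), "fx", "fy", "cx", "cy" (pixels), "k1" (the pictures are not rectified: a ray, as slopes to the right and down, at radius r is drawn at 1 + k1 r^2 times it, then the intrinsics apply), "eye" and "orientation" of the camera in the world. Camera axes: x right, y up, looking along -z (the intrinsics and any distortion apply to the point x, -y, -z); pixel columns grow to the right and rows downward; lengths in m; the calibration is good to about 2 mm. A picture is of the moment at which its call begins. There is no depth.
A pose or a line that the arm cannot do raises r.MotionError and nothing moves.
- r.job_done(): hands the job in, once; it reports no verdict.
Readings, each from a call of its own:
- current_clock(): time.
- current_joint_pos(): joint angles.
- current_joint_velocities(): joint speeds.
- current_tau(): joint torques, N m.
- current_ee_pos(): TCP position.
- current_tool_rot(): TCP orientation.
- current_ft_force(): force on the tool from outside, world axes, zero at the start.
- current_torque(): the same for the moment, N m.
- current_width(): opening from 0.0 (shut) to 1.0 (fully open).
Only numpy, scipy, OpenCV 4.12 (cv2) and the standard library are available. Lean on these libraries where they do the work, as an engineer would, in place of code of your own. Each camera call takes 0.05 s, during which the arm holds its last target. There are 200 camera calls.

## Task

Tidy the three loose sockets into the two-compartment steel carrier, the big one in one compartment and the two small ones together in the other so that it balances. Then hang the loaded carrier by its handle bar on the pair of prongs of the hook rack, hanging level and still, and leave everything else on the bench where it is.

Things in the scene. Friction and masses are not known exactly. Their poses are not given: they have to be found in the camera images.
- tote: Loose grey sheet-steel carrier, 190 mm long (its x) by 140 mm wide (y), 0.45 kg, same end for end. Origin: centre of underside. Floor and walls 4 mm thick, walls 42 mm high. A cross wall at x = 0 makes two compartments, 89 x 132 mm inside, centred at x = +47 and -47 mm. A rigid arch handle stands over the cross wall: uprights at y = +66 and -66 mm joined by a round bar on top
- tote_bar (a point): middle of the carrier's rigid handle bar (12 mm diameter, straight and level, 120 mm clear between the uprights), on its centre line, 140 mm above the carrier's underside; axes as the carrier's (y along the bar)
- rack: Fixed open steel frame: posts 230 mm high at x = +90, y = +130 and -130 mm, 276 mm crossbar between their tops. Two 8 mm prongs run from it towards -x at y = +38 and -38 mm, centre lines 220 mm up, to x = -34 mm; there the ends turn up (tops 244 mm high, x = -40 mm). Air between the prongs. Origin on the bench, midway below the prongs; -x looks roughly to the robot
- rack_seat (a point): where the middle of the carrier's bar should end: midway between the prongs, 230 mm above the bench (height of the bar's centre line when lying on both prongs, along this frame's y). Good anywhere from 28 mm towards -x (inside the turned-up ends) to 75 mm towards +x, and within 25 mm of the midline in y
- big_socket: The big steel wrench socket: a stepped steel cylinder standing upright, 36 mm diameter (32 mm in its upper third), 60 mm high, about 0.2 kg. Origin: centre of its underside
- big_socket_mid (a point): centre of the big socket, half way up
- small_socket_a: A small steel wrench socket standing upright, 26 mm diameter (23 mm in its upper third), 38 mm high, about 0.1 kg. Origin: centre of its underside
- small_socket_a_mid (a point): centre of this small socket, half way up
- small_socket_b: The other small steel wrench socket, identical: 26 mm diameter (23 mm in its upper third), 38 mm high, about 0.1 kg. Origin: centre of its underside
- small_socket_b_mid (a point): centre of this small socket, half way up
- screwdriver: bystander: a screwdriver lying on the bench; leave alone
- glue: bystander: an upright bottle, 52 mm diameter, 120 mm high; origin at the centre of its underside; leave alone
- jar: bystander: an upright glass jar, 70 mm diameter, 85 mm high; origin at the centre of its underside; leave alone
- scraper: bystander: a flat scraper about 200 mm long lying on the bench; leave alone
- sanding_block: bystander: a cork sanding block 100 x 60 x 30 mm; leave alone
- tin: bystander: an upright tin, 80 mm diameter, 70 mm high; origin at the centre of its underside; leave alone
- spanner: bystander: a spanner lying flat on the bench under the prongs; leave alone
Not all that is in view belongs to the job. Leave any green look-alike of the tote alone.

How it is judged (in metres and radians):
On the way, in this order (a step that is already met when the one before it is completed fails the run):
1. with the carrier still standing on the bench, the big socket lies in one compartment and both small ones in the other (((x of big_socket_mid in the frame of tote between 0.002 and 0.095 m and y of big_socket_mid in the frame of tote between -0.07 and 0.07 m and z of big_socket_mid in the frame of tote between 0 and 0.05 m and x of small_socket_a_mid in the frame of tote between -0.095 and -0.002 m and y of small_socket_a_mid in the frame of tote between -0.07 and 0.07 m and z of small_socket_a_mid in the frame of tote between 0 and 0.05 m and x of small_socket_b_mid in the frame of tote between -0.095 and -0.002 m and y of small_socket_b_mid in the frame of tote between -0.07 and 0.07 m and z of small_socket_b_mid in the frame of tote between 0 and 0.05 m) or (x of big_socket_mid in the frame of tote between -0.095 and -0.002 m and y of big_socket_mid in the frame of tote between -0.07 and 0.07 m and z of big_socket_mid in the frame of tote between 0 and 0.05 m and x of small_socket_a_mid in the frame of tote between 0.002 and 0.095 m and y of small_socket_a_mid in the frame of tote between -0.07 and 0.07 m and z of small_socket_a_mid in the frame of tote between 0 and 0.05 m and x of small_socket_b_mid in the frame of tote between 0.002 and 0.095 m and y of small_socket_b_mid in the frame of tote between -0.07 and 0.07 m and z of small_socket_b_mid in the frame of tote between 0 and 0.05 m)) and height (world z) of tote below 0.02 m), for 0.2 s.
2. the loaded carrier hangs with its bar across both prongs (((x of big_socket_mid in the frame of tote between 0.002 and 0.095 m and y of big_socket_mid in the frame of tote between -0.07 and 0.07 m and z of big_socket_mid in the frame of tote between 0 and 0.05 m and x of small_socket_a_mid in the frame of tote between -0.095 and -0.002 m and y of small_socket_a_mid in the frame of tote between -0.07 and 0.07 m and z of small_socket_a_mid in the frame of tote between 0 and 0.05 m and x of small_socket_b_mid in the frame of tote between -0.095 and -0.002 m and y of small_socket_b_mid in the frame of tote between -0.07 and 0.07 m and z of small_socket_b_mid in the frame of tote between 0 and 0.05 m) or (x of big_socket_mid in the frame of tote between -0.095 and -0.002 m and y of big_socket_mid in the frame of tote between -0.07 and 0.07 m and z of big_socket_mid in the frame of tote between 0 and 0.05 m and x of small_socket_a_mid in the frame of tote between 0.002 and 0.095 m and y of small_socket_a_mid in the frame of tote between -0.07 and 0.07 m and z of small_socket_a_mid in the frame of tote between 0 and 0.05 m and x of small_socket_b_mid in the frame of tote between 0.002 and 0.095 m and y of small_socket_b_mid in the frame of tote between -0.07 and 0.07 m and z of small_socket_b_mid in the frame of tote between 0 and 0.05 m)) and x of tote_bar in the frame of rack_seat between -0.036 and 0.08 m and y of tote_bar in the frame of rack_seat between -0.032 and 0.032 m and z of tote_bar in the frame of rack_seat between -0.006 and 0.008 m and angle between tote's own z axis and vertical below 0.26 rad and contact force between tote and rack above 2 N), for 0.2 s.
At the end, for the whole second after the job is handed in: The bar lies on both prongs inside their turned-up ends (height -6 to +8 mm, middle within 32 mm of the midline), tilt under 15 degrees, at rest (0.03 m/s, 0.3 rad/s). Big socket's centre in one compartment, both small ones' in the other, under 50 mm above the carrier's underside (all of step 2 and linear speed of tote below 0.03 m/s and angular speed of tote below 0.3 rad/s); the robot touches nothing.
It fails at once if a bystander is knocked over or moved more than 40 mm (distance of any of screwdriver, glue, jar, scraper, sanding_block, tin, spanner from where it was at the start of the episode above 0.04 m or angle between any of glue, jar, tin's own z axis and vertical above 0.6 rad).
It also fails if it takes over 72 s, if anything falls off the work surface, if the arm or the gripper's body presses on something with over 40 N, if the wrist force passes 120 N, or if a joint passes its speed limit or range.

## Working session

There is one attempt and no reset: what is moved stays moved. The work goes in short steps, each a Python script; the robot and the scene stay as the last script left them, time stands still between calls to the robot, and variables do not carry over. Pictures are saved under pics/ and viewed, about 8 in all and at most 12, crops included, and the job is handed in when it is done.

```bash
mkdir -p pics
python3 - <<'E'
from plant import *
import cv2
for n in("top","side"):
    c=imaging.camera(n)
    cv2.imwrite(f"pics/{n}0.png",cv2.cvtColor(c["color"],cv2.COLOR_RGB2BGR))
    print({k:v for k,v in c.items() if k!="color"})
print(current_clock(),current_tool_rot())
E
```

```text
{'fx': 469.4477500698851, 'fy': 469.4477500698851, 'cx': 326.0691959655384, 'cy': 189.92118174055986, 'k1': -0.13970989142872975, 'eye': array([0.26092498, 0.03446538, 1.40411144]), 'orientation': array([[-2.38074481e-02,  9.82057439e-01, -1.87073227e-01],
       [-9.99705279e-01, -2.42757153e-02, -2.12297960e-04],
       [-4.74982520e-03,  1.87013039e-01,  9.82345949e-01]])}
{'fx': 515.5744263368346, 'fy': 515.5744263368346, 'cx': 321.21986001656467, 'cy': 194.67444566320293, 'k1': -0.06577045038946105, 'eye': array([ 0.41199586, -1.05909946,  1.27793278]), 'orientation': array([[ 0.99733755,  0.04039022, -0.06071601],
       [-0.07128484,  0.71548834, -0.69497835],
       [ 0.01537127,  0.69745614,  0.7164626 ]])}
0.1 [[ 9.45779831e-01 -7.35530324e-04  3.24807588e-01]
 [-3.24808363e-01 -1.54435025e-03  9.45778590e-01]
 [-1.94032152e-04 -9.99998537e-01 -1.69952172e-03]]
```

View pics/top0.png

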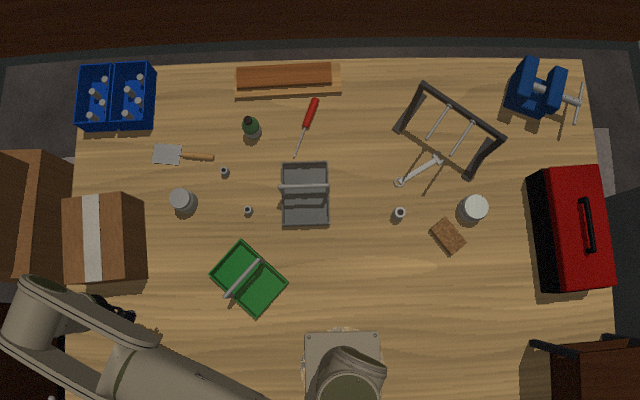

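View pics/side0.png

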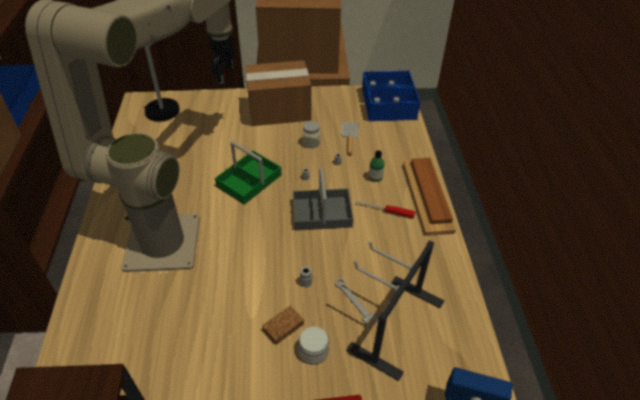

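The top view shows the grey tote at about (305,195), small sockets at (225,171) and (248,211), the big socket at (400,214) and the rack at about (450,130). I'll zoom in on that area.

```bash
cat > h.py <<'E'
from plant import *
import numpy as np, cv2
def ray(c,u,v):
    K=np.array([[c["fx"],0,c["cx"]],[0,c["fy"],c["cy"]],[0,0,1.]])
    p=cv2.undistortPoints(np.array([[[u,v]]],float),K,np.array([c["k1"],0,0,0.]))[0,0]
    return np.asarray(c["orientation"])@np.array([p[0],-p[1],-1.])
def onplane(c,u,v,z):
    d=ray(c,u,v); e=np.asarray(c["eye"]); return e+d*(z-e[2])/d[2]
def proj(c,P):
    q=np.asarray(c["orientation"]).T@(np.asarray(P)-c["eye"]); x,y=q[0]/-q[2],-q[1]/-q[2]
    s=1+c["k1"]*(x*x+y*y); return np.array([c["fx"]*x*s+c["cx"],c["fy"]*y*s+c["cy"]])
def down(yaw): # jaw axis (tool z) at angle yaw (deg) in world xy
    a=np.radians(yaw); z=np.array([np.cos(a),np.sin(a),0]); y=np.array([0,0,-1.])
    return np.column_stack([np.cross(y,z),y,z])
def crop(n,x0,y0,x1,y1,s,name):
    c=imaging.camera(n); im=cv2.cvtColor(c["color"],cv2.COLOR_RGB2BGR)[y0:y1,x0:x1]
    cv2.imwrite("pics/"+name,np.clip(cv2.resize(im,None,fx=s,fy=s,interpolation=cv2.INTER_CUBIC)*1.3,0,255).astype(np.uint8)); return c
E
python3 - <<'E'
from h import *
crop("top",200,70,520,260,2.5,"t1.png")
crop("side",280,110,480,390,2.14,"s1.png")
E
```

```text
(no output)
```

View pics/t1.png

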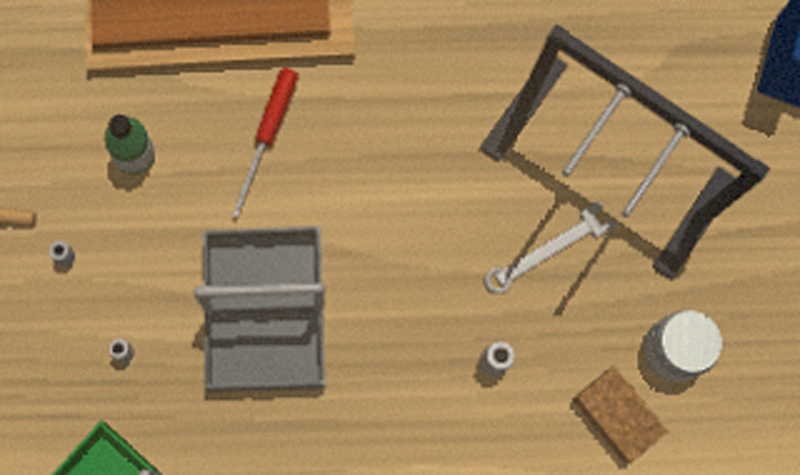

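View pics/s1.png

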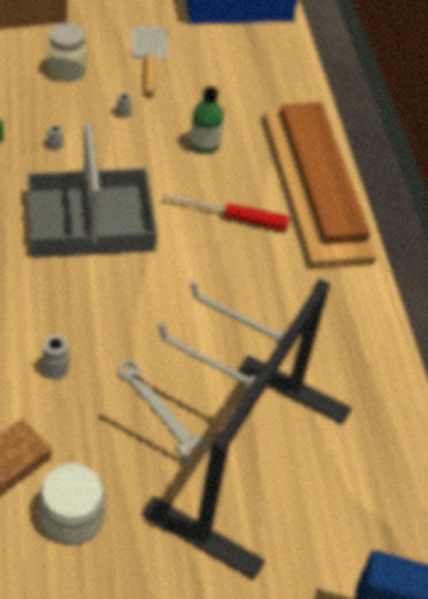

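The crops give me the tote rim corners at about (206,231), (320,229), (324,388) and (207,389). Socket tops are at (60,250), (119,348) and (500,355). Prongs run from (623,92) to (568,174) and from (684,128) to (627,214). Next I'll convert these to positions.

Run:
```python
from h import *
np.set_printoptions(precision=4,suppress=True)
T=imaging.camera("top");S=imaging.camera("side")
t=lambda u,v,z:onplane(T,200+u/2.5,70+v/2.5,z)[:2]
s=lambda u,v,z:onplane(S,280+u/2.14,110+v/2.14,z)[:2]
print("rim",[t(*p,.042) for p in((206,231),(320,229),(324,388),(207,389))])
print("rim side",[s(*p,.042) for p in((29,177),(150,170),(155,237),(29,243))])
print("bar",t(197,293,.14),t(323,288,.14), "side",s(88,125,.14),s(96,188,.14))
print("small1",t(60,250,.038),s(123,99,.038));print("small2",t(119,348,.038),s(55,129,.038));print("big",t(500,355,.06),s(56,342,.06))
print("tips",t(568,174,.244),t(627,214,.244),"side",s(194,288,.244),s(162,327,.244))
print("bases",t(621,94,.22),t(682,130,.22),"side",s(284,338,.22),s(252,380,.22))
print("crossbar",t(558,32,.235),t(763,170,.235),"side",s(322,284,.235),s(221,440,.235))
```

```text
rim [array([0.6074, 0.1634]), array([0.6063, 0.0269]), array([0.4154, 0.027 ]), array([0.4175, 0.1635])]
rim side [array([0.4247, 0.1542]), array([0.6161, 0.1589]), array([0.608 , 0.0182]), array([0.42  , 0.0173])]
bar [0.5125 0.1645] [0.5146 0.0258] side [0.5166 0.1632] [0.5186 0.0305]
small1 [0.5897 0.3405] [0.5897 0.3341]
small2 [0.4689 0.2679] [0.4711 0.2662]
big [ 0.4465 -0.1778] [ 0.4502 -0.1775]
tips [ 0.6079 -0.23  ] [ 0.5639 -0.2887] side [ 0.6135 -0.2416] [ 0.5684 -0.2968]
bases [ 0.7038 -0.2999] [ 0.6622 -0.3633] side [ 0.7145 -0.3042] [ 0.6663 -0.3604]
crossbar [ 0.7699 -0.233 ] [ 0.6117 -0.4427] side [ 0.7724 -0.2379] [ 0.6158 -0.4448]
```

```bash
cat >> h.py <<'E'
TOTE=np.array([.513,.094])
def pick(p,z):
    R=down(90)
    r.movep([*p,.20],R); r.move_l([*p,z],0.15,stop_force=25)
    effector.gripper_close(); w=current_width()
    r.move_l([*p,.22],0.25); print("picked w",w,current_width(),"F",current_ft_force().round(1),current_clock())
def place(x,y,z,tilt=0):
    a=np.radians(tilt); R=np.array([[np.cos(a),0,np.sin(a)],[0,1,0],[-np.sin(a),0,np.cos(a)]])@down(90)
    up=R@[0,-1,0]; P=np.array([TOTE[0]+x,TOTE[1]+y,z+.004])   # straight in along the tool axis
    r.movep(P+up*.19,R); r.move_l(P+up*.06,.2); hit=r.move_l(P,.08,stop_force=8)
    print("hit",hit,current_ee_pos().round(4)); effector.ungrasp()
    r.move_l(current_ee_pos()+up*.19,.25); print("w",current_width(),current_clock())
E
python3 - <<'E'
from h import *
for p,z,R in (([.513+.046,.094,.1],0,down(90)),([.628,-.293,.23],0,down(-37)),([.628,-.293,.23],0,down(143)),([.513,.094,.13],0,down(0)),([.513,.094,.13],0,down(180))):
    q=solve_ik(p,R); print(None if q is None else np.round(q,0))
pick([.448,-.178],.014)
place(-.055,0,.015)
crop("top",230,120,390,250,4,"t2.png")
E
```

```text
[  4.   8.  99.  -0.  73. -86.]
[-29.  22.  68.   0.  90.   8.]
None
[  5.  -1. 104.  -0.  76.   5.]
None
picked w 0.40315837130613547 0.3991236623251152 F [ 0.3  0.1 -2.5] 5.9667
hit True [0.4567 0.0939 0.0186]
w 0.9998128329550166 10.025
```

View pics/t2.png

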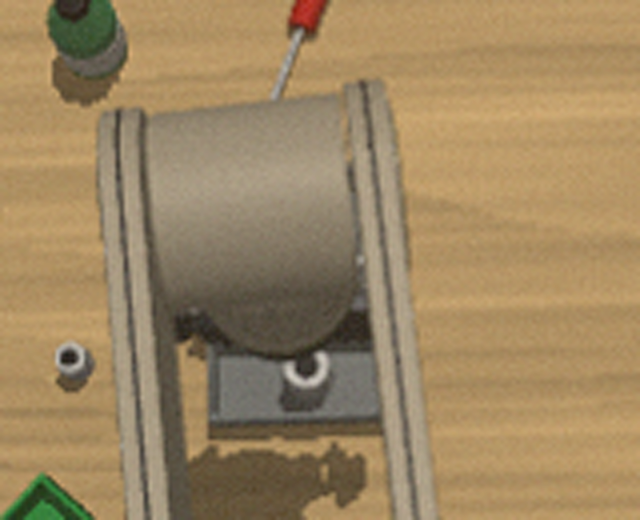

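The big socket is standing in the near compartment at crop pixel (305,370), and the tote hasn't moved. Next are the small sockets.

Run:
```python
from h import *
pick([.5897,.338],.004)
place(.075,0,.005)
pick([.470,.267],.004)
place(.046,0,.005,10)
r.movep([.40,.30,.30],down(90))
crop("top",200,70,520,260,2.5,"t3.png")
print(current_clock())
```

```text
picked w 0.28076831675025443 0.2777339510564456 F [-0.4  0.3 -1.3] 14.225
hit True [0.5862 0.0938 0.0086]
w 1.0007346402792083 18.2417
picked w 0.2781836910930551 0.27541239515116495 F [-1.7  0.9 -1.1] 22.15
hit True [0.5661 0.0941 0.0465]
w 1.0029984144824955 25.775
26.9667
```

View pics/t3.png

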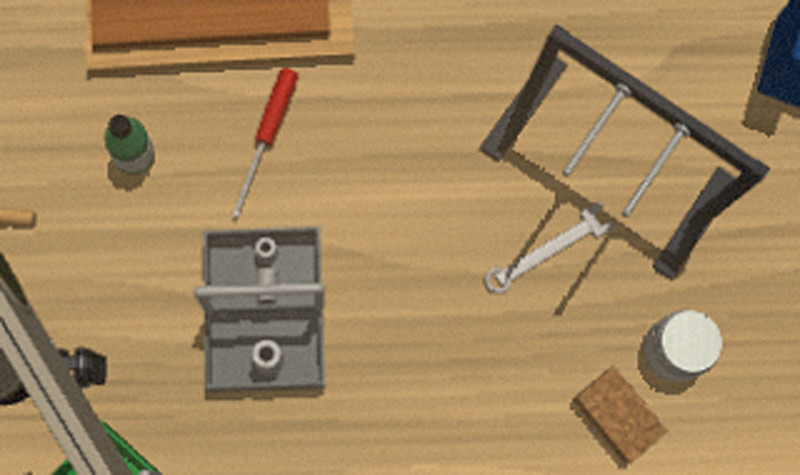

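One small socket stands at crop pixel (265,247). The second touched it on the way down and seems to have tipped over at about (267,285), under the bar. I'll confirm it's inside the far compartment.

Run:
```python
from h import *
T=imaging.camera("top")
for v in(268,284,300): print(onplane(T,200+267/2.5,70+v/2.5,.02).round(4))
for P in((.515,.094,.042),(.515,.094,.004),(.511,.094,.042)): print((proj(T,P)-[200,70])*2.5)
S=crop("side",280,180,360,240,9,"s3.png")
for P in((.515,.094,.042),(.513,.094,.14)): print((proj(S,P)-[280,180])*9)
```

```text
[0.565 0.092 0.02 ]
[0.5453 0.0923 0.02  ]
[0.5257 0.0926 0.02  ]
[265.131023   305.44390867]
[266.59241546 311.15581234]
[265.18488629 308.77509574]
[375.18140521 222.01185553]
[373.96736981  30.70705323]
```

View pics/s3.png

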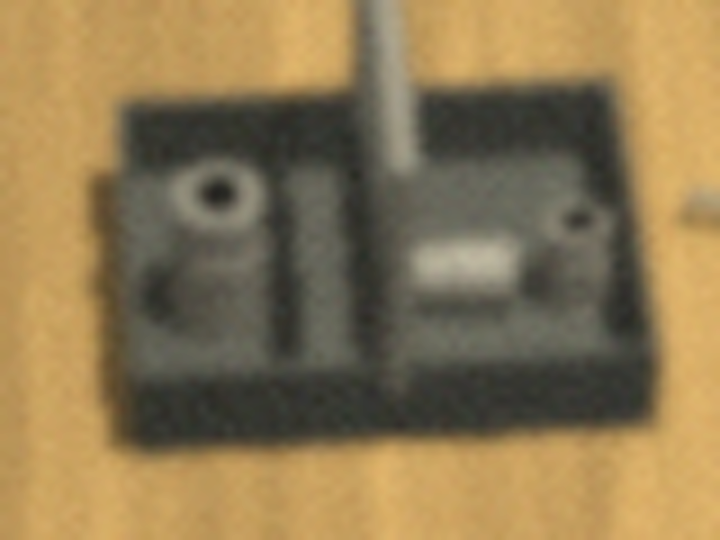

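The second small socket is lying in the far compartment at crop pixel (465,262), the other stands at (580,235), and the big one is across the wall at (215,230). Step 1 is met, so I'll grip the bar and lift.

Run:
```python
from h import *
R=down(0); p=[.514,.094]
r.movep([*p,.24],R); r.move_l([*p,.121],.12,stop_force=15)
print(current_ee_pos().round(4)); effector.gripper_close(); print("w",current_width(),current_ft_force().round(1))
r.move_l([*p,.26],.12)
print("F",current_ft_force().round(1),current_torque().round(2),current_clock())
a=np.radians(-36.8); ux=np.array([np.cos(a),np.sin(a)]); O=np.array([.620,-.287])
pre=O-.15*ux
r.move_l([*pre,.265],.15,rotation=down(-36.8))
r.sleep(.5); print(current_ee_pos().round(4),current_width(),current_ft_force().round(1),current_torque().round(2),current_clock())
crop("side",240,180,480,390,2.8,"s4.png"); crop("top",300,70,520,260,3,"t4.png")
```

```text
[0.5147 0.0941 0.122 ]
w 0.11446591698794881 [ 3.6 -0.1 -2.7]
F [-0.3 -0.8 -8.9] [ 0.02 -0.01 -0.04] 31.2333
[ 0.4999 -0.1971  0.265 ] 0.1206620536027173 [ 0.8 -0.3 -8.9] [ 0.01  0.04 -0.04] 33.825
```

View pics/s4.png

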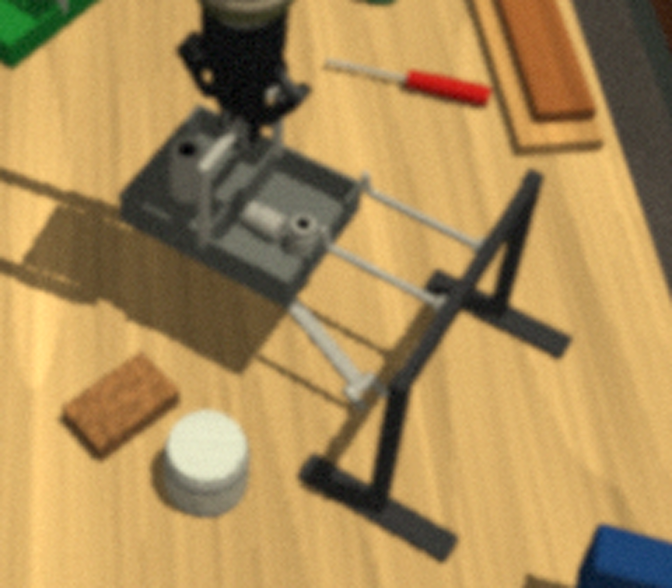

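The carrier hangs level in the grip with all three sockets inside. It is lined up with the prongs, whose tips are at crop pixels (365,182) and (325,235). I'll advance, then lower.

Run:
```python
from h import *
a=np.radians(-36.8); ux=np.array([np.cos(a),np.sin(a)]); O=np.array([.620,-.287]); pre=O-.15*ux; t=O+.015*ux
r.move_l([*pre,.249],.1)
print(r.move_l([*t,.249],.1,stop_force=8),current_ft_force().round(1))
print(r.move_l([*t,.208],.04,stop_force=6),current_ee_pos().round(4),current_ft_force().round(1),current_torque().round(2),current_width(),current_clock())
crop("side",300,180,480,390,2.8,"s5.png")
```

```text
False [ 0.2  1.2 -8.2]
True [ 0.6316 -0.2958  0.2104] [ 1.4 -0.4  6.9] [-0.01 -0.09  0.  ] 0.11821756271348338 36.9083
```

View pics/s5.png

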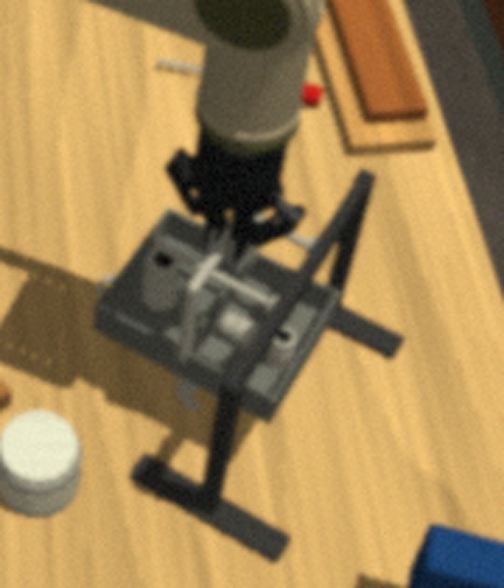

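The bar sits on both prongs: the vertical force reversed from -8.9 to +6.9 N at bar height ≈ 0.229 m. I'll ease the pressure and release.

Run:
```python
from h import *
p=current_ee_pos()
r.move_l(p+[0,0,.001],.02); print(current_ft_force().round(1))
effector.ungrasp(); print(current_ft_force().round(1),current_width())
r.move_l(current_ee_pos()+[0,0,.13],.1)
r.movep([.40,.20,.35],down(0)); r.sleep(1.5)
print(current_ft_force().round(1),current_clock())
crop("side",300,180,480,390,2.8,"s6.png"); crop("top",330,70,530,260,3,"t6.png")
```

```text
[-0.2  0.5 -5. ]
[ 0.3 -0.4  0. ] 0.9998831499209694
[-0.4 -0.5  0.8] 43.0
```

View pics/s6.png

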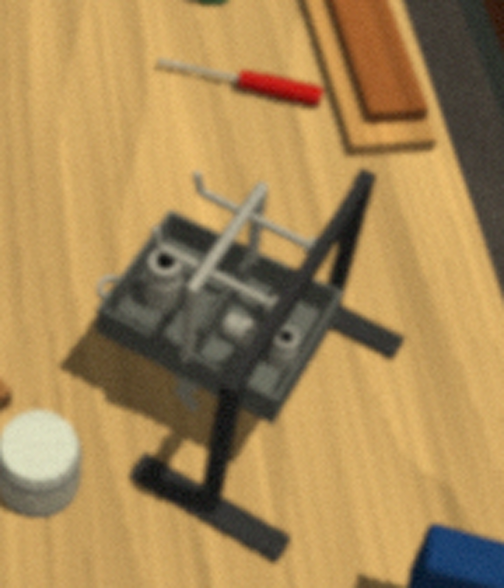

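View pics/t6.png

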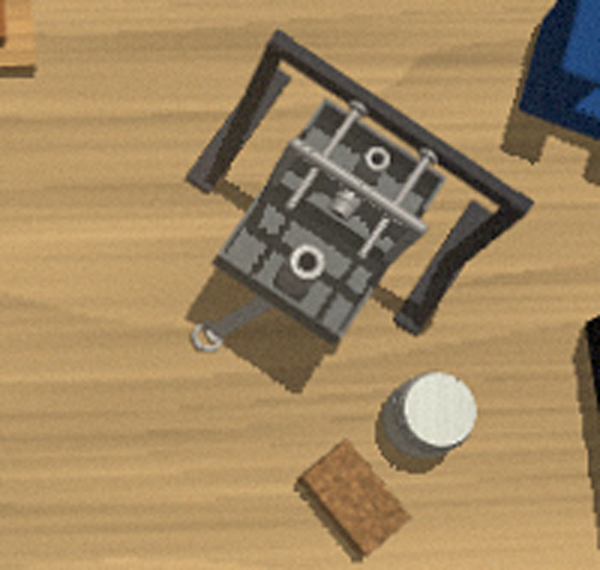

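The bar (from (300,145) to (425,228) in the top crop) lies across both prongs, inside their turned-up ends. The carrier is level, holds all three sockets, and the bystanders are where they were. I'll check that it's still, then hand in.

Run:
```python
from h import *
a=imaging.camera("side")["color"][180:390,300:480].astype(float); r.sleep(.4)
b=imaging.camera("side")["color"][180:390,300:480].astype(float); print(abs(a-b).mean(), abs(cv2.GaussianBlur(a-b,(0,0),2)).max())
r.sleep(1.5); c=imaging.camera("side")["color"][180:390,300:480].astype(float); print(abs(cv2.GaussianBlur(c-b,(0,0),2)).max())
r.job_done(); print(current_clock())
```

```text
2.212010582010582 2.4799741104807795
1.8637677735831362
the job is handed in; nothing more can be done
the job is handed in; nothing more can be done
```

The loaded carrier is hanging on both prongs of the rack, and I handed the job in after about 45 s of the 72 s allowed. The interface gave no verdict.

- **Loading:** The big socket stands in one compartment and the two small ones are in the other. The second small socket touched the first on the way down, stopped about 40 mm high and dropped. It ended up lying on its side in the correct compartment, and I left it there.
- **Hanging:** When I lowered the bar, the rack took the load at a bar height of about 0.229 m, against the 0.230 m target. I then released it and moved the arm well clear.
- **Last checks:** The final side and top pictures show the bar across both prongs, inside their turned-up ends. The carrier is level with all three sockets inside, and the bystanders in view look unmoved. Pictures taken up to about 2 s apart differed only by image noise, so the carrier was still.

No other check failed or disagreed. I judged the levelness and the bystanders' positions by eye rather than measuring them.

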